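# Fetch the sample jar from behind the reagent bottles and put the bottles back

## Robot

A 6-joint arm with a two-finger parallel gripper is mounted at the origin on the work surface. World frame = base frame: x ahead of the robot, y to its left, z up, the work surface at z = 0. Lengths are in mm, angles in rad, forces in N, time in s.
With the tool pointing down it reaches from about 300 to 875 mm from the base axis. Payload 6.4 kg.
Tool frame: the origin (TCP) lies at the very end of the fingers, on their centre line; the grasp point (between the pads) lies 19 mm behind it; z points along the fingers, y is the line along which they close (so a half turn about z gives the same grasp; the last joint's range is limited). The gripper opens to 88 mm and grips with 3 to 60 N. Pads are 18 mm wide; open, the fingers measure 123 mm over their backs; the gripper's body (75 mm by 187 mm) begins 45 mm behind the grasp point.
Start: joints at [1.137, 0.181, 1.607, -0, 1.354, -0.206], TCP at [129.842, 560.163, 238.714] pointing down, gripper open.
Joint ranges: [-2.99, 2.99], [-0.89, 2.07], [0.3, 2.58], [-1.14, 4.28], [0, 2.63], [-3.12, 3.12]. Speed limits (rad/s): [2.57, 2.57, 3.01, 3.14, 3.14, 3.14].

## Interface

Orientations are given as a unit quaternion [x, y, z, w].
In Python, from bench import arm gives the robot as it stands.
- The arm moves only by the tool apply_moves, never from a script. Its argument "rows" is a list of rows, each a list of 3 entries, a list of its own where there are three numbers: the shift along the tool's x, y, z in m, then the turn, a rotation vector about the tool's x, y, z in degrees, then the opening in per cent of the stroke, from 0 (shut) to 100 (fully open). In form: [[[x, y, z], [rx, ry, rz], fingers], ...]. A call has 1 to 10 rows; each row shifts and turns the commanded pose from where the row before left it, along the tool's axes as they then stand; what a row does not reach is not made up. A row lasts 1/8 s, in which the tool goes at most 62.5 mm and 10.7 degrees, less where a joint would pass 70% of its speed; a pose out of reach is approached as far as the arm can. A call with a gripper value outside its range is refused whole. The fingers move at their own pace and stop on an object; "newtons" is the grip in N (left out, the last holds). Time passes only in rows, so rows that do not move let the fingers close. It gives the time, the measured TCP pose, the force, the opening and the grip force at its end, in the units of the state.
- arm.state(): the state, without advancing time (a new reading comes with each control period).
- arm.grab_frame(name): name is "side" or "top"; returns a dict with "img" (400x640x3 uint8, blue, green, red), "vertical_fov" (degrees; the focal length in pixels is half the picture's height over the tangent of half this angle, whatever the lens; pixels are square), "cx", "cy" (the principal point, pixels), "R" (3x3) and "t" (3): a world point X has camera coordinates R X + t. Camera axes: x right, y down, z forward; pixel columns grow to the right and rows downward; lengths in mm; the calibration is good to about 2 mm. A picture is of the moment at which its call begins. There is no depth.
- arm.close_job(): hands the job in; it is judged then, once.
Trained networks look in a picture, given as the dict that the camera call returned (one of the last four; its "shot" number tells which), for a name from the list of things; names that differ only in an ending like _2 or _b are one class to them, and where a whole thing is asked for, a point or a joint stands for the part that bears it (a point fixed in the world has none). Each returns a list of dicts, best first, with "p" (0 to 1); they miss things now and then, are a little off and sometimes report something else, mostly with a low value. They report only what shows in the picture. A call takes as long as a camera call.
- arm.spot_in(name, picture): "position" ([x, y, z] in mm, in world coordinates, good to about 4 mm: the middle of the surface that is visible of it).
The state is a dict: "t": time; "joint_positions": joint angles; "qd": joint speeds; "joint_efforts": joint torques, N m; "tcp_pos": TCP position; "ee_rot": TCP orientation; "contact_force": force on the tool from outside, world axes, zero at the start; "ft_torque": the same for the moment, N m; "finger_gap": finger opening in mm; "gripper_force": force on a finger pad.
Only numpy, scipy, OpenCV 4.12 (cv2) and the standard library are available. Lean on these libraries where they do the work, as an engineer would, in place of code of your own. Each camera call takes 0.05 s, during which the arm holds its last target. There are 200 camera calls.

## Task

Clear all three capped reagent bottles out of the bay and stand them in the white side tray, leaving the short white jar where it is; then fetch the jar and set it down gently in the middle of the balance pan. After that put each bottle back in the bay, standing wholly on the pad of its cap's colour; keep bottles and jar upright throughout, and leave the small black-capped vial in the bay undisturbed.

Things in the scene. Friction and masses are not known exactly. Their poses are not given: they have to be found in the camera images.
- orange_bottle: amber glass reagent bottle with orange cap, 118 mm tall, loose, about 0.22 kg. Round glass body 52 mm in diameter up to 66 mm, conical shoulder to 80 mm, then a cap 36 mm in diameter from 84 to 118 mm, good to grip. Origin: centre of its underside, z up along the bottle.
- blue_bottle: amber glass reagent bottle with blue cap, 118 mm tall, loose, about 0.22 kg. Round glass body 52 mm in diameter up to 66 mm, conical shoulder to 80 mm, then a cap 36 mm in diameter from 84 to 118 mm, good to grip. Origin: centre of its underside, z up along the bottle.
- green_bottle: amber glass reagent bottle with green cap, 118 mm tall, loose, about 0.22 kg. Round glass body 52 mm in diameter up to 66 mm, conical shoulder to 80 mm, then a cap 36 mm in diameter from 84 to 118 mm, good to grip. Origin: centre of its underside, z up along the bottle.
- orange_pad: flat orange disc, 76 mm in diameter, fixed on the bay's floor: the place of the orange-capped bottle, which starts on it, within 5 mm of its centre. It lies left, right or in front of the jar; which colour is where changes. Origin: disc centre, at the bay's floor (4 mm above the table), on which a bottle's underside rests.
- blue_pad: flat blue disc, 76 mm in diameter, fixed on the bay's floor: the place of the blue-capped bottle, which starts on it, within 5 mm of its centre. It lies left, right or in front of the jar; which colour is where changes. Origin: disc centre, at the bay's floor (4 mm above the table), on which a bottle's underside rests.
- green_pad: flat green disc, 76 mm in diameter, fixed on the bay's floor: the place of the green-capped bottle, which starts on it, within 5 mm of its centre. It lies left, right or in front of the jar; which colour is where changes. Origin: disc centre, at the bay's floor (4 mm above the table), on which a bottle's underside rests.
- jar: short white plastic jar, red dot on its lid, loose, 0.09 kg, 52 mm tall, 42 mm in diameter, lid 44 mm from 34 mm up; stands on the bay's floor among the taller bottles. Left and right pads lie 72 mm beside it, the front pad 85 mm before it (to the robot). Origin: centre of its underside, z up; at the start y points along the line through the left and right pads, x away from the front pad.
- tray: empty square white tray, fixed, 220 by 220 mm outside, walls 5 mm thick and 16 mm high, floor 5 mm thick; left or right of the bay. Room for the three bottles, e.g. at 50 mm either side of its centre in x and y. Origin: centre of its underside (table height), x and y along its sides.
- balance: flat grey balance with round steel pan 90 mm in diameter, rigid, fixed; on the other side of the bay from the tray. Origin: under the pan's centre at table height, z up; the pan's top is 38 mm above it. Housing 185 by 130 mm, 28 mm high, reaching 128 mm from the origin to its -x (display, keys), 58 mm to +x.
- vial: bystander: small amber vial with black cap, loose, 28 mm in diameter, 60 mm tall, standing at the back of the bay, about 65 mm behind the jar (away from the robot). To be left standing. Origin: centre of its underside.

How it is judged (in metres and radians):
On the way, in this order (a step that is already met when the one before it is completed fails the run):
1. all three bottles stand released in the tray while the jar is still in its place in the bay (angle between each of orange_bottle, blue_bottle, green_bottle's own z axis and vertical below 0.1 rad and z of each of orange_bottle, blue_bottle, green_bottle in the frame of tray below 0.012 m and x of orange_bottle in the frame of tray between -0.09 and 0.09 m and y of orange_bottle in the frame of tray between -0.09 and 0.09 m and contact force between the fingers and orange_bottle below 0.2 N and linear speed of each of orange_bottle, blue_bottle, green_bottle below 0.03 m/s and x of blue_bottle in the frame of tray between -0.09 and 0.09 m and y of blue_bottle in the frame of tray between -0.09 and 0.09 m and contact force between the fingers and blue_bottle below 0.2 N and x of green_bottle in the frame of tray between -0.09 and 0.09 m and y of green_bottle in the frame of tray between -0.09 and 0.09 m and contact force between the fingers and green_bottle below 0.2 N and distance of jar from where it was at the start of the episode below 0.02 m), for 0.2 s.
2. the jar stands released in the middle of the balance pan, the three bottles still in the tray (horizontal distance between jar and balance below 0.015 m and z of jar in the frame of balance between 0.034 and 0.043 m and angle between each of jar, orange_bottle, blue_bottle, green_bottle's own z axis and vertical below 0.1 rad and contact force between the fingers and jar below 0.2 N and linear speed of jar below 0.03 m/s and z of each of orange_bottle, blue_bottle, green_bottle in the frame of tray below 0.012 m and x of orange_bottle in the frame of tray between -0.09 and 0.09 m and y of orange_bottle in the frame of tray between -0.09 and 0.09 m and x of blue_bottle in the frame of tray between -0.09 and 0.09 m and y of blue_bottle in the frame of tray between -0.09 and 0.09 m and x of green_bottle in the frame of tray between -0.09 and 0.09 m and y of green_bottle in the frame of tray between -0.09 and 0.09 m), for 0.2 s.
At the end, for the whole second after the job is handed in: The jar stands upright on the balance pan, its centre within 15 mm of the pan's centre; each bottle stands upright on the floor of the bay with its centre within 12 mm of the centre of the pad of its cap's colour (its base wholly on the pad); all are released and at rest (horizontal distance between jar and balance below 0.015 m and z of jar in the frame of balance between 0.034 and 0.043 m and angle between each of jar, orange_bottle, blue_bottle, green_bottle's own z axis and vertical below 0.1 rad and contact force between the fingers and jar below 0.2 N and linear speed of each of jar, orange_bottle, blue_bottle, green_bottle below 0.03 m/s and horizontal distance between orange_bottle and orange_pad below 0.012 m and z of orange_bottle in the frame of orange_pad below 0.005 m and contact force between the fingers and orange_bottle below 0.2 N and horizontal distance between blue_bottle and blue_pad below 0.012 m and z of blue_bottle in the frame of blue_pad below 0.005 m and contact force between the fingers and blue_bottle below 0.2 N and horizontal distance between green_bottle and green_pad below 0.012 m and z of green_bottle in the frame of green_pad below 0.005 m and contact force between the fingers and green_bottle below 0.2 N); the robot touches nothing.
It fails at once if a bottle or the jar is tipped over (more than 35 degrees) (angle between any of orange_bottle, blue_bottle, green_bottle, jar's own z axis and vertical above 0.6 rad).
It fails at once if the vial in the bay is tipped or shifted by more than 15 mm (distance of vial from where it was at the start of the episode above 0.015 m or angle between vial's own z axis and vertical above 0.4 rad).
It fails at once if the jar is dropped or pressed hard on the balance (over 40 N) (contact force between jar and balance above 40 N).
It also fails if it takes over 141 s, if anything falls off the work surface, if the arm or the gripper's body presses on something with over 40 N, if the wrist force passes 120 N, or if a joint passes its speed limit or range.

## Working session

There is one attempt and no reset: what is moved stays moved. The work goes in short steps, Python scripts to look and compute and a tool call to move; the robot and the scene stay as the last step left them, time stands still between calls to the robot, and variables do not carry over. Pictures are saved under pics/ and viewed, at most 14 in all, crops included, and the job is handed in when it is done.

Besides the shell and the picture viewer there is one more tool, called after ">>>" as name(argument=value, ...) on one line, values as JSON. apply_moves: Moves the arm, as the interface text tells. Its arguments: {"type":"object","properties":{"rows":{"type":"array"},"newtons":{"type":"number"}},"required":["rows"]}

```bash
mkdir -p pics; ls; cat > h.py <<'E'
import numpy as np, cv2
from bench import arm
def shot(n,save=None):
    f=arm.grab_frame(n)
    if save: cv2.imwrite('pics/'+save,f['img'])
    return f
def K(f):
    fl=200/np.tan(np.radians(f['vertical_fov'])/2)
    return np.array([[fl,0,f['cx']],[0,fl,f['cy']],[0,0,1]])
def ray(f,u,v):
    R=np.array(f['R']);d=R.T@np.linalg.solve(K(f),[u,v,1.]);return -R.T@np.array(f['t']),d
def atz(f,u,v,z):
    c,d=ray(f,u,v);return c+d*(z-c[2])/d[2]
def tri(f1,p1,f2,p2):
    A=[];b=[]
    for f,p in((f1,p1),(f2,p2)):
        c,d=ray(f,*p);d=d/np.linalg.norm(d);M=np.eye(3)-np.outer(d,d);A.append(M);b.append(M@c)
    return np.linalg.lstsq(np.vstack(A),np.hstack(b),rcond=None)[0]
def px(f,X):
    c=np.array(f['R'])@X+f['t'];q=K(f)@c;return q[:2]/q[2]
E
python3 - <<'E'
from h import *
np.set_printoptions(precision=1,suppress=True)
s=arm.state();print({k:np.round(v,3) for k,v in s.items()})
for n in('side','top'):
    f=shot(n,n+'0.png');print(n,f['vertical_fov'],np.round(f['R'],3).tolist(),np.round(f['t'],1))
    for o in 'orange_bottle blue_bottle green_bottle orange_pad blue_pad green_pad jar tray balance vial'.split():
        r=arm.spot_in(o,f)
        print(n,o,[(np.round(q['position'],1).tolist(),round(q['p'],2),px(f,np.array(q['position'])).round().tolist()) for q in r[:3]])
print(arm.state()['t'])
E
```

```text
pics
{'t': np.float64(0.0), 'joint_positions': array([ 1.1,  0.2,  1.6, -0. ,  1.4, -0.2]), 'qd': array([-0., -0., -0.,  0.,  0.,  0.]), 'joint_efforts': array([  0. , -43.4, -34.2,   0.1,   0. ,  -0. ]), 'tcp_pos': array([129.6, 559.7, 237.8]), 'ee_rot': array([ 0.1,  1. , -0. , -0. ]), 'contact_force': array([ 1. , -0. , -0.2]), 'ft_torque': array([-0. , -0. ,  0.1]), 'gripper_force': np.float64(0.0), 'finger_gap': np.float64(87.841)}
side 43.24245173877957 [[0.733, -0.681, -0.006], [-0.504, -0.537, -0.676], [0.457, 0.498, -0.737]] [-417.6  313.5  845. ]
side orange_bottle [([579.9, 54.9, 77.9], 0.65, [302.0, 165.0])]
side blue_bottle [([513.5, -41.7, 66.8], 0.9, [309.0, 209.0]), ([611.1, -92.2, 74.1], 0.22, [361.0, 196.0])]
side green_bottle [([611.0, -90.8, 72.0], 0.81, [361.0, 196.0])]
side orange_pad []
side blue_pad [([509.2, -39.8, 4.0], 0.81, [308.0, 229.0])]
side green_pad [([607.8, -85.3, 4.3], 0.56, [356.0, 217.0])]
side jar [([598.4, -18.9, 49.7], 0.69, [332.0, 188.0])]
side tray []
side balance [([472.2, -354.3, 25.5], 0.85, [415.0, 338.0])]
side vial [([655.1, 9.1, 39.
[... 257 characters left out ...]
ttle [([520.7, -29.1, 96.8], 0.88, [338.0, 219.0]), ([570.9, 52.4, 3.5], 0.29, [305.0, 205.0])]
top green_bottle [([614.2, -75.3, 78.4], 0.76, [358.0, 181.0])]
top orange_pad [([572.6, 51.5, 3.9], 0.66, [305.0, 204.0])]
top blue_pad [([507.3, -21.7, 8.1], 0.58, [334.0, 230.0])]
top green_pad [([609.2, -58.5, 6.2], 0.83, [349.0, 190.0]), ([466.2, 348.8, 4.1], 0.61, [184.0, 245.0])]
top jar [([606.0, -7.8, 60.2], 0.78, [329.0, 186.0])]
top tray [([469.0, 343.8, 5.0], 0.66, [186.0, 244.0])]
top balance [([483.9, -337.6, 29.6], 0.59, [468.0, 240.0]), ([661.2, 14.3, 49.3], 0.33, [320.0, 165.0])]
top vial [([657.5, 11.5, 49.1], 0.6, [321.0, 166.0]), ([510.1, -23.0, 9.0], 0.15, [335.0, 229.0])]
1.1
```

View pics/top0.png

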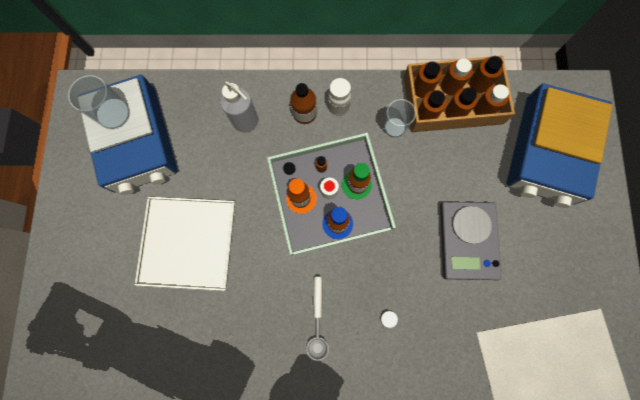

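View pics/side0.png

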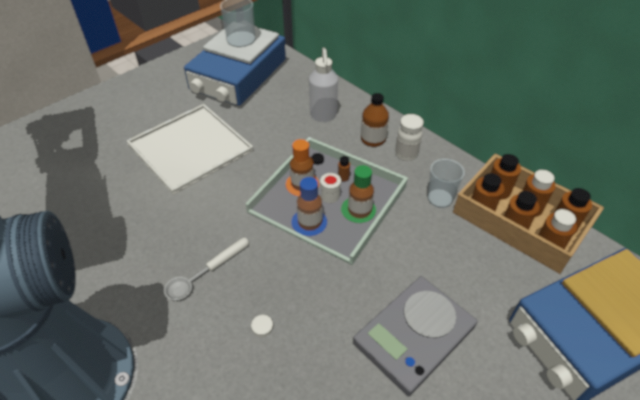

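The top view shows the tray at (186,244), the bay around (330,193) and the balance pan at (472,225). The caps are at orange (297,186), blue (339,214) and green (361,170), with the jar's dot at (329,186) and the vial at (321,163). The side view agrees, so next I'll fit caps and disc shapes in both views.

```bash
cat >> h.py <<'E'
from scipy.optimize import minimize
H={'orange':(3,16),'blue':(105,125),'green':(50,80)}
def mask(f,c,box):
    h=cv2.cvtColor(f['img'],cv2.COLOR_BGR2HSV).astype(int)
    if c=='red': m=((h[...,0]<6)|(h[...,0]>172))
    else: m=(h[...,0]>=H[c][0])&(h[...,0]<=H[c][1])
    m&=(h[...,1]>(150 if c!='red' else 130))&(h[...,2]>70)
    o=np.zeros(m.shape,np.uint8);u0,v0,u1,v1=box;o[v0:v1,u0:u1]=m[v0:v1,u0:u1];return o
def big(m,near=None):
    n,l,s,c=cv2.connectedComponentsWithStats(m)
    if n<2: return m*0
    i=1+np.argmax(s[1:,4]);return (l==i).astype(np.uint8)
TH=np.linspace(0,2*np.pi,40)
def sil(f,x,y,zs,r):
    P=np.array([px(f,np.array([x+r*np.cos(a),y+r*np.sin(a),z])) for z in zs for a in TH],np.float32)
    h=cv2.convexHull(P)*16;o=np.zeros((400,640),np.uint8)
    o=np.zeros((1600,2560),np.uint8);cv2.fillPoly(o,[np.round((h/16+.5)*4).astype(np.int32)],255)
    return cv2.resize(o,(640,400),interpolation=cv2.INTER_AREA)/255.
def fit(fs,ms,x0,h,r,freez=True):
    "cylinder of height h, top z fitted, to masks; returns x,y,ztop,cost"
    def c(p):
        z=p[2] if freez else x0[2]
        return sum(np.abs(sil(f,p[0],p[1],(z,z-h),r)-m).sum()/m.sum() for f,m in zip(fs,ms))
    b=minimize(c,x0,method='Nelder-Mead',options=dict(initial_simplex=np.array(x0)+np.array([[0,0,0],[8,0,0],[0,8,0],[0,0,8.]]),xatol=.2,maxiter=90))
    return np.round([*b.x,b.fun],2)
E
python3 - <<'E'
from h import *
t,s=shot('top'),shot('side')
for c,x0 in(('orange',(585,58,122)),('blue',(518,-35,122)),('green',(614,-82,122))):
    ms=[]
    for f in(t,s):
        p=px(f,np.array([x0[0],x0[1],105.]));u,v=np.int32(p)
        ms.append(big(mask(f,c,(u-16,v-16,u+16,v+13))))
    print(c,[m.sum() for m in ms],fit([t,s],ms,x0,34,18))
x=[]
for f in(t,s):
    u,v=np.int32(px(f,np.array([604,-12,56.])));m=big(mask(f,'red',(u-9,v-9,u+9,v+9)))
    ys,xs=m.nonzero();x.append((xs.mean(),ys.mean()));print(len(xs),x[-1])
print('jar',tri(t,x[0],s,x[1]))
# tray & pan by top view
h=cv2.cvtColor(t['img'],cv2.COLOR_BGR2HSV)
m=((h[...,2]>190)&(h[...,1]<60)).astype(np.uint8);b=np.zeros_like(m);b[190:300,130:245]=m[190:300,130:245];b=big(b)
q=cv2.boxPoints(cv2.minAreaRect(cv2.findNonZero(b)));print('tray',[atz(t,*p,16)[:2].round(1) for p in q],np.mean([atz(t,*p,16) for p in q],0))
for f,n,w in((t,'t',(450,205,495,245)),(s,'s',(395,285,465,345))):
    g=cv2.cvtColor(f['img'],cv2.COLOR_BGR2GRAY)[w[1]:w[3],w[0]:w[2]]
    _,k=cv2.threshold(g,0,1,cv2.THRESH_OTSU);k=big(k)
    e=cv2.fitEllipse(max(cv2.findContours(k,0,1)[0],key=len));c=np.array(e[0])+w[:2];print(n,e,c,atz(f,*c,38))
    x.append(c)
print('pan',tri(t,x[2],s,x[3]))
E
```

```text
orange [np.uint64(499), np.uint64(413)] [582.81  60.02 122.55   0.76]
blue [np.uint64(214), np.uint64(155)] [526.21 -28.78 121.97   1.87]
green [np.uint64(184), np.uint64(159)] [627.33 -78.24 118.85   1.95]
92 (np.float64(328.9021739130435), np.float64(185.77173913043478))
60 (np.float64(330.15), np.float64(179.56666666666666))
jar [605.13540051  -7.72806187  61.69367277]
tray [array([376.3, 445.9]), array([596.1, 447.3]), array([575.8, 227.7]), array([359. , 236.3])] [476.80021364 339.31693423  16.        ]
t ((22.325754165649414, 19.466461181640625), (35.03594207763672, 37.73440933227539), 125.71405792236328) [472.32575417 224.46646118] [ 520.8431885  -347.89517224   38.        ]
s ((34.84065246582031, 28.258771896362305), (42.79018020629883, 52.06977081298828), 116.37783813476562) [429.84065247 313.2587719 ] [ 521.84335306 -345.22297207   38.        ]
pan [ 519.99060948 -346.25638749   41.79860577]
```

```bash
python3 - <<'E'
from h import *
t,s=shot('top'),shot('side')
a=cv2.resize(t['img'][125:255,260:400],None,fx=4,fy=4,interpolation=cv2.INTER_NEAREST)
cv2.imwrite('pics/c1.png',a)
for f,x0 in((t,(582,60)),(t,(520,-32)),(t,(617,-78))):
    u,v=np.int32(px(f,np.array([*x0,105.])))
    h=cv2.cvtColor(f['img'],cv2.COLOR_BGR2HSV)
    for r in range(v-12,v+14,3): print(r,[tuple(map(int,h[r,k])) for k in range(u-12,u+13,4)])
    print()
E
```

```text
178 [(0, 8, 128), (10, 6, 121), (8, 81, 107), (9, 80, 153), (8, 8, 128), (165, 8, 126), (167, 14, 131)]
181 [(160, 6, 122), (9, 165, 130), (14, 250, 233), (13, 242, 234), (11, 192, 212), (0, 8, 130), (0, 10, 132)]
184 [(0, 8, 101), (13, 241, 231), (14, 243, 234), (13, 242, 235), (14, 243, 234), (10, 78, 115), (15, 4, 126)]
187 [(0, 8, 124), (13, 247, 231), (14, 243, 234), (14, 252, 234), (14, 244, 235), (12, 230, 104), (12, 200, 218)]
190 [(6, 13, 100), (12, 247, 195), (14, 240, 235), (14, 251, 234), (13, 241, 230), (13, 216, 110), (14, 213, 232)]
193 [(13, 18, 101), (11, 232, 88), (12, 241, 188), (12, 241, 206), (12, 255, 106), (12, 232, 112), (12, 206, 205)]
196 [(10, 125, 171), (12, 217, 95), (11, 227, 101), (11, 232, 110), (13, 235, 115), (12, 232, 111), (11, 177, 169)]
199 [(9, 145, 200), (12, 216, 98), (12, 216, 105), (12, 236, 109), (12, 230, 113), (12, 169, 89), (11, 198, 187)]
202 [(10, 106, 156), (13, 232, 228), (14, 120, 85), (11, 181, 89), (12, 104, 115), (21, 46, 105), (13, 240, 219)]

206 [(150, 7, 69), (0, 7, 69), (113, 14, 74), (120, 21, 124), (0, 6, 131), (173, 8, 13
[... 1254 characters left out ...]
66, 182, 147), (174, 10, 128)]
173 [(64, 141, 74), (14, 193, 66), (66, 193, 144), (66, 190, 148), (67, 195, 148), (62, 162, 126), (6, 10, 129)]
176 [(49, 142, 61), (13, 225, 77), (67, 220, 65), (67, 191, 147), (66, 187, 147), (20, 197, 79), (0, 6, 129)]
179 [(45, 100, 61), (12, 219, 92), (57, 168, 47), (65, 187, 56), (62, 181, 55), (13, 234, 111), (45, 4, 130)]
182 [(40, 43, 71), (12, 239, 95), (14, 242, 100), (13, 220, 101), (13, 228, 114), (15, 210, 107), (54, 27, 132)]
185 [(38, 70, 55), (14, 129, 73), (12, 223, 105), (12, 229, 109), (12, 223, 113), (57, 116, 117), (62, 49, 135)]
188 [(63, 169, 121), (21, 40, 82), (17, 59, 112), (14, 107, 95), (20, 48, 107), (66, 183, 146), (49, 15, 134)]
```

View pics/c1.png

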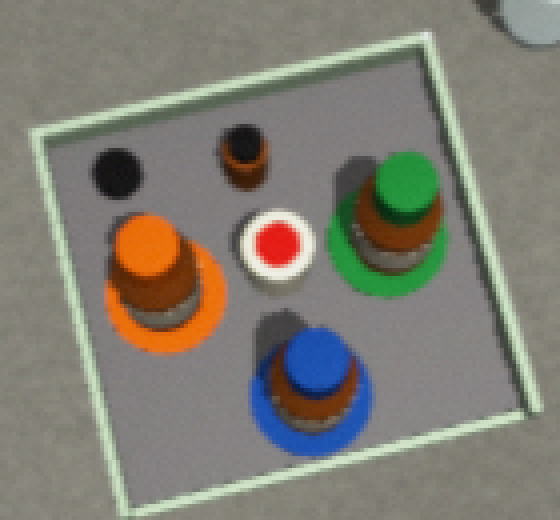

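The crop (4x, origin (260,125)) shows cap tops at about (297,186), (339.5,214.5) and (362,170). The jar lid is at (329.5,186), the vial at (321,161), and a black disc lies on the floor at (289,168). I'll fit the bright top discs now.

```bash
cat >> h.py <<'E'
VM={'orange':200,'blue':140,'green':115}
def ell(f,c,X,rad=11,vm=None):
    "centre of the bright disc of colour c near world X"
    u,v=np.int32(np.round(px(f,np.array(X,float))))
    h=cv2.cvtColor(f['img'],cv2.COLOR_BGR2HSV).astype(int)
    m=(h[...,0]>=H[c][0])&(h[...,0]<=H[c][1])&(h[...,1]>140)&(h[...,2]>(vm or VM[c]))
    o=np.zeros(m.shape,np.uint8);o[v-rad:v+rad+1,u-rad:u+rad+1]=m[v-rad:v+rad+1,u-rad:u+rad+1];o=big(o)
    ys,xs=o.nonzero();return np.array([xs.mean(),ys.mean()]),len(xs),(int(np.ptp(xs))+1,int(np.ptp(ys))+1)
E
python3 - <<'E'
from h import *
np.set_printoptions(precision=1,suppress=True)
t,s=shot('top'),shot('side')
for c,x0 in(('orange',(582,60)),('blue',(520,-32)),('green',(617,-78))):
    a=ell(t,c,(*x0,122));b=ell(s,c,(*x0,122),12)
    print(c,a,b,atz(t,*a[0],122),atz(s,*b[0],122),'tri',tri(t,a[0],s,b[0]))
E
```

```text
orange (array([296.4, 185.9]), 173, (15, 15)) (array([300.3, 144.3]), 79, (13, 8)) [588.5  63.9 122. ] [589.3  68.  122. ] tri [586.6  63.8 126.7]
blue (array([338.9, 214.2]), 183, (15, 15)) (array([308.3, 183.4]), 144, (15, 12)) [526.1 -30.3 122. ] [525.3 -27.2 122. ] tri [524.6 -29.6 124.7]
green (array([361.4, 170. ]), 167, (15, 15)) (array([362.8, 171.7]), 135, (15, 12)) [626.4 -79.5 122. ] [625.9 -77.8 122. ] tri [625.4 -79.  123.5]
```

```bash
python3 - <<'E'
from h import *
q=arm.state()['ee_rot'];print(np.round(q,4),'rz deg',-(90-np.degrees(np.arctan2(q[1]**2-q[0]**2,2*q[0]*q[1]))))
t=shot('top')
P=np.array([atz(t,u,v,16)[:2] for u,v in((148,198),(234,199),(226,289),(136,286))]);print(P.round(0),P.mean(0))
print(atz(t,329,185.8,56),atz(t,321,161,64))
E
```

```text
[ 0.1136  0.9935 -0.      0.    ] rz deg -13.050035851209543
[[581. 445.]
 [581. 228.]
 [362. 234.]
 [365. 451.]] [472.27326948 339.56067377]
[606.97290232  -8.19814457  56.        ] [666.04512865  11.64809528  64.        ]
```

>>> apply_moves(rows=[[[0,0,0],[0,0,-6.5],80],[[0,0,0],[0,0,-6.5],80],[[-0.0327,-0.0354,0],[0,0,0],80],[[-0.0327,-0.0354,0],[0,0,0],80],[[-0.0327,-0.0354,0],[0,0,0],80],[[-0.0327,-0.0354,0],[0,0,0],80],[[-0.0327,-0.0354,0],[0,0,0],80],[[-0.0327,-0.0354,0],[0,0,0],80],[[-0.0327,-0.0354,0],[0,0,0],80],[[-0.0327,-0.0354,0],[0,0,0],80]], newtons=20)

```text
t: 2.7
tcp_pos: [392.2, 275.5, 239.0]
ee_rot: [0.0, 1.0, 0.0, 0.0]
contact_force: [0.5, 0.8, 0.1]
finger_gap: 70.6
gripper_force: 0.0
```

>>> apply_moves(rows=[[[-0.0327,-0.0354,0],[0,0,0],80],[[-0.0327,-0.0354,0],[0,0,0],80],[[-0.0327,-0.0354,0],[0,0,0],80],[[-0.0327,-0.0354,0],[0,0,0],80],[[-0.0327,-0.0354,0],[0,0,0],80],[[-0.0327,-0.0354,0],[0,0,0],80],[[0,0,0.04],[0,0,0],80],[[0,0,0.03],[0,0,0],80],[[0,0,0],[0,0,0],80],[[0,0,0],[0,0,0],80]])

```text
t: 3.95
tcp_pos: [587.9, 64.2, 170.0]
ee_rot: [0.0, 1.0, -0.0, 0.001]
contact_force: [-0.3, 0.0, 0.6]
finger_gap: 70.7
gripper_force: 0.0
```

```bash
python3 - <<'E'
from h import *
f=shot('side','s1.png');g=shot('top','t1.png')
cv2.imwrite('pics/m1.png',np.vstack([cv2.resize(f['img'][60:230,200:460],None,fx=2,fy=2),cv2.resize(g['img'][110:240,200:460],None,fx=2,fy=2)])[:600])
s=arm.state();print(s['tcp_pos'],s['ee_rot'],s['finger_gap'],s['t'])
E
```

```text
[588.32750753  64.24412822 170.72891655] [ 2.54245640e-04  9.99998696e-01 -1.63408392e-04  1.58637786e-03] 70.36010840593067 4.05
```

View pics/m1.png

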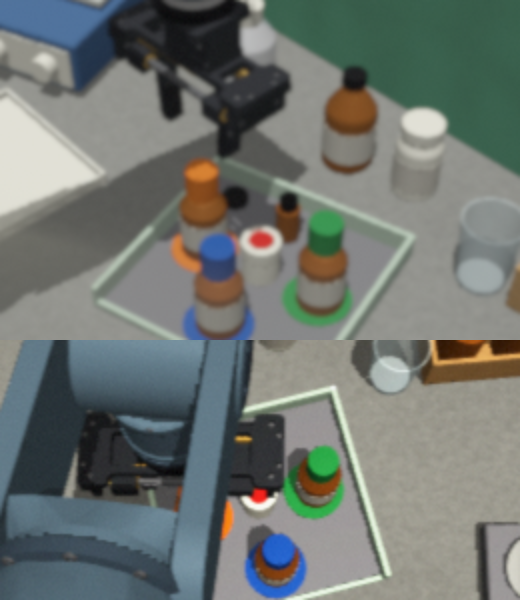

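The fingertips straddle the orange cap: in the 2x crop they are at (168,115) and (228,150), with the cap at (202,168). Descending to grip it.

>>> apply_moves(rows=[[[0,0,0.026],[0,0,0],80],[[0,0,0.026],[0,0,0],80],[[0,0,0.026],[0,0,0],80],[[0,0,0],[0,0,0],80],[[0,0,0],[0,0,0],30],[[0,0,0],[0,0,0],30],[[0,0,0],[0,0,0],30],[[0,0,0],[0,0,0],30],[[0,0,0],[0,0,0],30]], newtons=20)

```text
t: 5.18
tcp_pos: [587.7, 64.3, 91.4]
ee_rot: [0.0, 1.0, 0.0, 0.001]
contact_force: [-0.6, 1.0, 3.7]
finger_gap: 35.6
gripper_force: 20.0
```

>>> apply_moves(rows=[[[0,0,-0.01],[0,0,0],25],[[0,0,-0.03],[0,0,0],25],[[0,0,-0.04],[0,0,0],25],[[0,0,-0.02],[0,0,0],25],[[0.003,0.016,0],[0,0,0],25],[[0.007,0.034,0],[0,0,0],25],[[0.008,0.04,0],[0,0,0],25],[[0.008,0.04,0],[0,0,0],25],[[0.008,0.04,0],[0,0,0],25],[[0.008,0.04,0],[0,0,0],25]])

```text
t: 6.42
tcp_pos: [543.2, 276.0, 188.6]
ee_rot: [0.0, 1.0, -0.0, -0.002]
contact_force: [0.8, 0.0, -2.4]
finger_gap: 35.6
gripper_force: 20.0
```

>>> apply_moves(rows=[[[0.008,0.04,0],[0,0,0],25],[[0.007,0.034,0],[0,0,0],25],[[0.006,0.028,0],[0,0,0],25],[[0.003,0.016,0],[0,0,0],25],[[0,0,0.03],[0,0,0],25],[[0,0,0.04],[0,0,0],25],[[0,0,0.015],[0,0,0],25],[[0,0,0.008],[0,0,0],25],[[0,0,0.003],[0,0,0],25],[[0,0,0.002],[0,0,0],25]])

```text
t: 7.68
tcp_pos: [522.4, 392.6, 94.0]
ee_rot: [0.001, 1.0, 0.0, 0.001]
contact_force: [0.5, 0.3, -2.9]
finger_gap: 35.1
gripper_force: 20.0
```

>>> apply_moves(rows=[[[0,0,0.001],[0,0,0],25],[[0,0,0.001],[0,0,0],25],[[0,0,0],[0,0,0],25]])

```text
t: 8.05
tcp_pos: [522.4, 392.7, 92.3]
ee_rot: [0.0, 1.0, 0.001, 0.001]
contact_force: [-1.3, 0.1, 5.4]
finger_gap: 35.3
gripper_force: 19.9
```

>>> apply_moves(rows=[[[0,0,0],[0,0,0],50],[[0,0,0],[0,0,0],70],[[0,0,0],[0,0,0],70],[[0,0,-0.03],[0,0,0],70],[[0,0,-0.04],[0,0,0],70],[[0,0,-0.01],[0,0,0],70],[[0,-0.03,0],[0,0,0],70],[[0,-0.05,0],[0,0,0],70],[[0,-0.05,0],[0,0,0],70],[[0,-0.05,0],[0,0,0],70]])

```text
t: 9.3
tcp_pos: [520.5, 210.6, 169.5]
ee_rot: [0.0, 1.0, -0.0, -0.001]
contact_force: [1.0, 0.1, 0.8]
finger_gap: 61.7
gripper_force: 0.0
```

>>> apply_moves(rows=[[[0,-0.05,0],[0,0,0],70],[[0,-0.05,0],[0,0,0],70],[[0,-0.05,0],[0,0,0],70],[[-0.0015,-0.05,0],[0,0,0],70],[[-0.0015,-0.0425,0],[0,0,0],70],[[0,0,0],[0,0,0],70],[[0,0,0.03],[0,0,0],70],[[0,0,0],[0,0,0],70],[[0,0,0],[0,0,0],70]])

```text
t: 10.42
tcp_pos: [524.1, -29.5, 140.9]
ee_rot: [-0.0, 1.0, 0.0, -0.0]
contact_force: [0.0, 0.6, 0.9]
finger_gap: 61.6
gripper_force: 0.0
```

```bash
python3 - <<'E'
from h import *
np.set_printoptions(precision=1,suppress=True)
f=shot('side');g=shot('top')
cv2.imwrite('pics/m2.png',np.vstack([f['img'][60:330,100:500],cv2.resize(g['img'][110:310,120:420],(400,267))]))
a=ell(f,'orange',(522,392,123),12);print(a,atz(f,*a[0],123))
a=ell(g,'orange',(522,392,123),12);print(a,atz(g,*a[0],123))
b=ell(f,'blue',(525,-30,122),12);print(b,atz(f,*b[0],122))
E
```

```text
(array([186.8,  88.8]), 82, (14, 8)) [523.3 396.7 123. ]
(array([146.5, 213.2]), 191, (16, 15)) [523.  391.7 123. ]
(array([306.4, 185.2]), 90, (13, 11)) [519.5 -28.4 122. ]
```

View pics/m2.png

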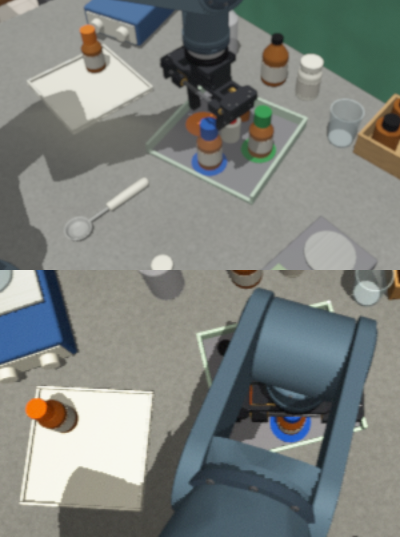

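The orange bottle stands upright in the tray's far-left part. The gripper is around the blue cap.

>>> apply_moves(rows=[[[0,0,0.025],[0,0,0],70],[[0,0,0.0245],[0,0,0],70],[[0,0,0],[0,0,0],70],[[0,0,0],[0,0,0],30],[[0,0,0],[0,0,0],30],[[0,0,0],[0,0,0],30],[[0,0,0],[0,0,0],30],[[0,0,-0.01],[0,0,0],25],[[0,0,-0.03],[0,0,0],25],[[0,0,-0.04],[0,0,0],25]])

```text
t: 11.78
tcp_pos: [522.8, -30.1, 171.1]
ee_rot: [0.0, 1.0, 0.0, -0.002]
contact_force: [1.0, 0.5, -2.1]
finger_gap: 35.6
gripper_force: 20.0
```

>>> apply_moves(rows=[[[0,0,-0.02],[0,0,0],25],[[0.004,0.0165,0],[0,0,0],25],[[0.008,0.033,0],[0,0,0],25],[[0.01,0.0413,0],[0,0,0],25],[[0.01,0.0413,0],[0,0,0],25],[[0.01,0.0413,0],[0,0,0],25],[[0.01,0.0413,0],[0,0,0],25],[[0.01,0.0413,0],[0,0,0],25],[[0.01,0.0413,0],[0,0,0],25],[[0.01,0.0413,0],[0,0,0],25]])

```text
t: 13.02
tcp_pos: [440.0, 309.9, 189.5]
ee_rot: [0.0, 1.0, -0.001, -0.001]
contact_force: [0.4, -0.8, -2.3]
finger_gap: 35.2
gripper_force: 20.0
```

>>> apply_moves(rows=[[[0.01,0.0413,0],[0,0,0],25],[[0.008,0.033,0],[0,0,0],25],[[0.002,0.0085,0],[0,0,0],25],[[0,0,0.03],[0,0,0],25],[[0,0,0.04],[0,0,0],25],[[0,0,0.018],[0,0,0],25],[[0,0,0.007],[0,0,0],25],[[0,0,0.003],[0,0,0],25],[[0,0,0.001],[0,0,0],25],[[0,0,0],[0,0,0],25]])

```text
t: 14.28
tcp_pos: [423.2, 391.6, 93.3]
ee_rot: [0.0, 1.0, 0.0, 0.001]
contact_force: [-0.1, 0.1, -0.9]
finger_gap: 35.3
gripper_force: 20.0
```

>>> apply_moves(rows=[[[0,0,0.001],[0,0,0],25],[[0,0,0],[0,0,0],25],[[0,0,0],[0,0,0],50],[[0,0,0],[0,0,0],70],[[0,0,0],[0,0,0],70],[[0,0,-0.03],[0,0,0],70],[[0,0,-0.05],[0,0,0],70],[[0,0,-0.02],[0,0,0],70],[[-0.0203,-0.047,0],[0,0,0],70],[[-0.0203,-0.047,0],[0,0,0],70]])

```text
t: 15.52
tcp_pos: [463.2, 296.6, 191.6]
ee_rot: [-0.001, 1.0, 0.0, 0.0]
contact_force: [0.9, 0.0, -0.5]
finger_gap: 61.2
gripper_force: 0.0
```

>>> apply_moves(rows=[[[-0.0203,-0.047,0],[0,0,0],70],[[-0.0203,-0.047,0],[0,0,0],70],[[-0.0203,-0.047,0],[0,0,0],70],[[-0.0203,-0.047,0],[0,0,0],70],[[-0.0203,-0.047,0],[0,0,0],70],[[-0.0203,-0.047,0],[0,0,0],70],[[-0.0203,-0.047,0],[0,0,0],70],[[-0.0203,-0.047,0],[0,0,0],70],[[0,0,0.03],[0,0,0],70],[[0,0,0],[0,0,0],70]])

```text
t: 16.77
tcp_pos: [623.1, -79.0, 158.3]
ee_rot: [0.001, 1.0, 0.001, -0.003]
contact_force: [-0.7, 0.6, 0.4]
finger_gap: 61.7
gripper_force: 0.0
```

>>> apply_moves(rows=[[[-0.002,0,0.03],[0,0,0],70],[[0,0,0.025],[0,0,0],70],[[0,0,0.013],[0,0,0],70],[[0,0,0],[0,0,0],30],[[0,0,0],[0,0,0],30],[[0,0,0],[0,0,0],30],[[0,0,0],[0,0,0],30]])

```text
t: 17.65
tcp_pos: [627.9, -79.0, 94.6]
ee_rot: [0.0, 1.0, -0.0, 0.001]
contact_force: [0.2, 0.8, 4.9]
finger_gap: 35.3
gripper_force: 20.0
```

>>> apply_moves(rows=[[[0,0,-0.01],[0,0,0],25],[[0,0,-0.03],[0,0,0],25],[[0,0,-0.04],[0,0,0],25],[[0,0,-0.02],[0,0,0],25],[[0.007,0.0165,0],[0,0,0],25],[[0.015,0.036,0],[0,0,0],25],[[0.018,0.043,0],[0,0,0],25],[[0.018,0.043,0],[0,0,0],25],[[0.018,0.043,0],[0,0,0],25],[[0.018,0.043,0],[0,0,0],25]])

```text
t: 18.9
tcp_pos: [530.4, 147.6, 190.9]
ee_rot: [0.0, 1.0, 0.0, -0.002]
contact_force: [-0.6, 0.3, -1.5]
finger_gap: 35.6
gripper_force: 20.0
```

>>> apply_moves(rows=[[[0.018,0.043,0],[0,0,0],25],[[0.018,0.043,0],[0,0,0],25],[[0.015,0.036,0],[0,0,0],25],[[0.01,0.0225,0],[0,0,0],25],[[0,0,0.03],[0,0,0],25],[[0,0,0.04],[0,0,0],25],[[0,0,0.017],[0,0,0],25],[[0,0,0.008],[0,0,0],25],[[0,0,0.002],[0,0,0],25],[[0,0,0],[0,0,0],25]])

```text
t: 20.15
tcp_pos: [473.2, 290.4, 97.2]
ee_rot: [0.001, 1.0, 0.0, 0.001]
contact_force: [-0.0, -0.3, -1.7]
finger_gap: 35.6
gripper_force: 20.0
```

Lower it to contact, release, rise and look.

>>> apply_moves(rows=[[[0,0,0.001],[0,0,0],25],[[0,0,0.001],[0,0,0],25],[[0,0,0.0005],[0,0,0],25],[[0,0,0],[0,0,0],25]])

```text
t: 20.65
tcp_pos: [473.6, 290.6, 95.6]
ee_rot: [0.0, 1.0, 0.0, 0.001]
contact_force: [-2.2, -0.1, 6.9]
finger_gap: 34.9
gripper_force: 20.0
```

>>> apply_moves(rows=[[[0,0,0],[0,0,0],50],[[0,0,0],[0,0,0],70],[[0,0,0],[0,0,0],70],[[0,0,-0.03],[0,0,0],70],[[0,0,-0.05],[0,0,0],70],[[0,0,-0.02],[0,0,0],70],[[0,0,0],[0,0,0],70],[[0,0,0],[0,0,0],70]])

```text
t: 21.65
tcp_pos: [471.6, 289.9, 192.3]
ee_rot: [0.0, 1.0, -0.0, -0.001]
contact_force: [-0.0, 0.1, -0.8]
finger_gap: 61.8
gripper_force: 0.0
```

```bash
python3 - <<'E'
from h import *
np.set_printoptions(precision=1,suppress=True)
f=shot('side');g=shot('top')
cv2.imwrite('pics/m3.png',np.vstack([f['img'][40:310,100:500],cv2.resize(g['img'][110:310,120:420],(400,267))]))
for c,x in (('orange',(588,64)),('blue',(525,-30)),('green',(626,-79))):
  for i in (g,f):
    a=ell(i,c,(*x,4.),24,90);print(c,a,atz(i,*a[0],4))
x=[]
for i in(g,f):
    u,v=np.int32(px(i,np.array([607,-8,56.])));m=big(mask(i,'red',(u-9,v-9,u+9,v+9)))
    ys,xs=m.nonzero();x.append((xs.mean(),ys.mean()));print(len(xs),x[-1],atz(i,*x[-1],56))
print('jar',tri(g,x[0],f,x[1]))
print(arm.state()['tcp_pos'])
E
```

```text
orange (array([300.9, 198.2]), 693, (30, 29)) [587.9  61.9   4. ]
orange (array([302.1, 183.8]), 588, (33, 23)) [588.7  66.    4. ]
blue (array([337.3, 223.6]), 707, (30, 30)) [524.3 -29.9   4. ]
blue (array([309. , 221.8]), 647, (33, 25)) [525. -27.   4.]
green (array([356.2, 184.4]), 640, (29, 28)) [625.1 -77.    4. ]
green (array([366.3, 202. ]), 3, (2, 3)) [654.4 -71.4   4. ]
87 (np.float64(328.9080459770115), np.float64(185.632183908046)) [607.4  -8.   56. ]
58 (np.float64(330.0689655172414), np.float64(179.4655172413793)) [608.7  -3.3  56. ]
jar [605.2  -7.6  61.9]
[471.4 289.8 191.9]
```

View pics/m3.png

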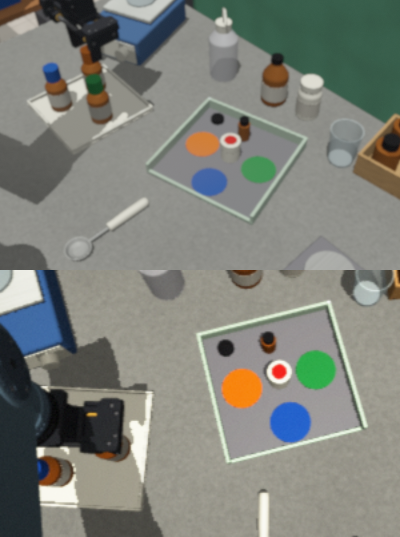

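All three bottles are upright in the tray and the jar is in place with the pads visible. Now the jar.

>>> apply_moves(rows=[[[-0.017,-0.0371,0],[0,0,0],80],[[-0.017,-0.0371,0],[0,0,0],80],[[-0.017,-0.0371,0],[0,0,0],80],[[-0.017,-0.0371,0],[0,0,0],80],[[-0.017,-0.0371,0],[0,0,0],80],[[-0.017,-0.0371,0],[0,0,0],80],[[-0.017,-0.0371,0],[0,0,0],80],[[-0.017,-0.0371,0],[0,0,0],80],[[0,0,0.06],[0,0,0],80],[[0,0,0.04],[0,0,0],80]])

```text
t: 23.0
tcp_pos: [606.5, -7.3, 90.1]
ee_rot: [0.001, 1.0, 0.0, -0.002]
contact_force: [0.5, -0.4, -0.2]
finger_gap: 70.6
gripper_force: 0.0
```

>>> apply_moves(rows=[[[0,0,0],[0,0,0],80],[[0,0,0.025],[0,0,0],80],[[0,0,0.02],[0,0,0],80],[[0,0,0.017],[0,0,0],80],[[0,0,0],[0,0,0],80]])

```text
t: 23.62
tcp_pos: [607.1, -6.5, 30.5]
ee_rot: [0.0, 1.0, 0.0, -0.001]
contact_force: [-0.0, 0.1, 0.3]
finger_gap: 70.8
gripper_force: 0.0
```

>>> apply_moves(rows=[[[0,0,0],[0,0,0],40],[[0,0,0],[0,0,0],40],[[0,0,0],[0,0,0],40],[[0,0,0],[0,0,0],40],[[0,0,-0.01],[0,0,0],40],[[0,0,-0.02],[0,0,0],40]], newtons=12)

```text
t: 24.38
tcp_pos: [607.2, -6.6, 61.7]
ee_rot: [0.0, 1.0, 0.0, -0.001]
contact_force: [-0.4, 0.0, -1.6]
finger_gap: 43.9
gripper_force: 12.0
```

>>> apply_moves(rows=[[[0,0,-0.04],[0,0,0],40],[[0,0,-0.04],[0,0,0],40],[[0,0,-0.01],[0,0,0],40],[[0.006,-0.02,0],[0,0,0],40],[[0.01,-0.04,0],[0,0,0],40],[[0.01,-0.04,0],[0,0,0],40],[[0.01,-0.04,0],[0,0,0],40],[[0.01,-0.04,0],[0,0,0],40],[[0.01,-0.04,0],[0,0,0],40],[[0.01,-0.04,0],[0,0,0],40]])

```text
t: 25.62
tcp_pos: [539.3, -268.2, 149.1]
ee_rot: [0.001, 1.0, 0.001, -0.002]
contact_force: [0.3, -0.6, -1.2]
finger_gap: 43.5
gripper_force: 12.0
```

>>> apply_moves(rows=[[[0.01,-0.04,0],[0,0,0],40],[[0.006,-0.025,0],[0,0,0],40],[[0.004,-0.015,0],[0,0,0],40],[[0,0,0.03],[0,0,0],40],[[0,0,0.03],[0,0,0],40],[[0,0,0.015],[0,0,0],40],[[0,0,0],[0,0,0],40]])

```text
t: 26.5
tcp_pos: [521.3, -345.6, 75.4]
ee_rot: [0.0, 1.0, 0.001, -0.001]
contact_force: [-0.3, -0.2, -1.1]
finger_gap: 43.3
gripper_force: 12.0
```

```bash
python3 - <<'E'
from h import *
f=shot('side');g=shot('top')
cv2.imwrite('pics/m4.png',np.vstack([cv2.resize(f['img'][240:400,330:530],None,fx=2,fy=2),cv2.resize(g['img'][180:290,400:530],(400,338))[:280]]))
s=arm.state();print(s['tcp_pos'],s['contact_force'],px(f,np.array([521,-346.5,38])),px(f,np.array([521,-346.5,50])))
E
```

```text
[ 522.45759163 -346.86910657   77.63391698] [0.61954406 0.68161372 0.47972435] [430.1161861  314.03317007] [431.23207374 310.57066934]
```

View pics/m4.png

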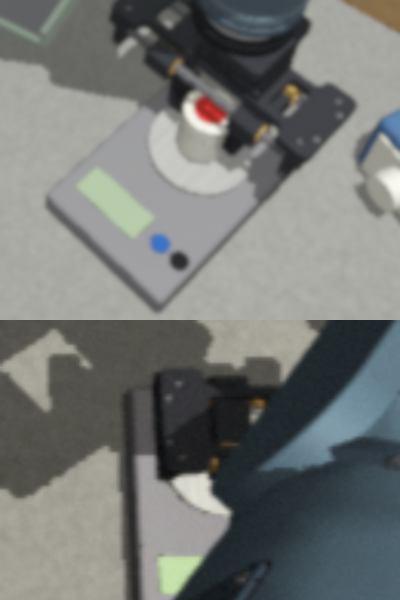

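The jar hangs upright over the pan, its base near (431,316) and the pan's centre at (430,314). Lowering gently.

>>> apply_moves(rows=[[[0,0,0.004],[0,0,0],40],[[0,0,0.003],[0,0,0],40],[[0,0,0.0015],[0,0,0],40],[[0,0,0.001],[0,0,0],40],[[0,0,0],[0,0,0],40]])

```text
t: 27.22
tcp_pos: [521.8, -346.7, 67.2]
ee_rot: [0.0, 1.0, 0.0, -0.0]
contact_force: [0.3, -0.5, -1.2]
finger_gap: 43.8
gripper_force: 12.0
```

>>> apply_moves(rows=[[[0,0,0.001],[0,0,0],40],[[0,0,0.001],[0,0,0],40],[[0,0,0],[0,0,0],40]])

```text
t: 27.6
tcp_pos: [522.0, -346.8, 66.5]
ee_rot: [0.0, 1.0, -0.0, 0.0]
contact_force: [-2.9, 2.8, 6.7]
finger_gap: 43.5
gripper_force: 12.0
```

>>> apply_moves(rows=[[[0,0,0],[0,0,0],60],[[0,0,0],[0,0,0],80],[[0,0,0],[0,0,0],80],[[0,0,-0.02],[0,0,0],80],[[0,0,-0.05],[0,0,0],80],[[0,0,-0.05],[0,0,0],80],[[0,0.04,0],[0,0,0],80],[[0,0.05,0],[0,0,0],80],[[0,0.05,0],[0,0,0],80],[[0,0,0],[0,0,0],80]])

```text
t: 28.85
tcp_pos: [522.2, -203.8, 186.7]
ee_rot: [-0.001, 1.0, -0.0, 0.001]
contact_force: [-0.0, 0.4, -0.2]
finger_gap: 70.6
gripper_force: 0.0
```

```bash
python3 - <<'E'
from h import *
np.set_printoptions(precision=1,suppress=True)
f=shot('side');g=shot('top')
cv2.imwrite('pics/m5.png',np.vstack([f['img'][60:400,100:520],cv2.resize(g['img'][110:310,120:520],(420,210))]))
for c,x in (('orange',(522.5,392)),('blue',(423,392)),('green',(473,290))):
  p=[]
  for i in (g,f):
    a=ell(i,c,(*x,123.),10);p.append(a[0]);print(c,a,atz(i,*a[0],123))
  print(tri(g,p[0],f,p[1]))
for i in(g,f):
    u,v=np.int32(px(i,np.array([521,-346,90.])));m=big(mask(i,'red',(u-12,v-12,u+12,v+12)))
    ys,xs=m.nonzero();print('jar',len(xs),len(xs) and atz(i,xs.mean(),ys.mean(),90))
print(arm.state()['tcp_pos'])
E
```

```text
orange (array([146.6, 213.2]), 196, (16, 16)) [522.9 391.4 123. ]
orange (array([186.8,  89. ]), 87, (14, 9)) [522.9 395.8 123. ]
[521.3 390.  127. ]
blue (array([142.3, 258.6]), 196, (16, 16)) [424. 390. 123.]
blue (array([150. , 107.7]), 97, (14, 9)) [422.7 392.6 123. ]
[422.9 389.9 124.5]
green (array([191.4, 237.3]), 179, (16, 16)) [471.4 287.9 123. ]
green (array([193.1, 119.3]), 96, (13, 9)) [470.9 290.9 123. ]
[470.3 287.4 125.6]
jar 54 [ 516.  -348.2   90. ]
jar 137 [ 521.8 -344.8   90. ]
[ 522.5 -206.9  186.6]
```

View pics/m5.png

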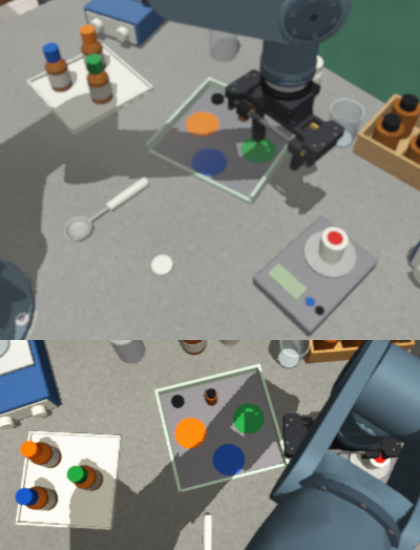

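The jar stands centred on the pan (side crop (333,243)) and the three bottles are upright in the tray. Now returning green.

>>> apply_moves(rows=[[[0.005,0.0496,0],[0,0,0],70],[[0.005,0.0496,0],[0,0,0],70],[[0.005,0.0496,0],[0,0,0],70],[[0.005,0.0496,0],[0,0,0],70],[[0.005,0.0496,0],[0,0,0],70],[[0.005,0.0496,0],[0,0,0],70],[[0.005,0.0496,0],[0,0,0],70],[[0.005,0.0496,0],[0,0,0],70],[[0.005,0.0496,0],[0,0,0],70],[[0.005,0.0496,0],[0,0,0],70]])

```text
t: 30.2
tcp_pos: [473.8, 290.0, 186.0]
ee_rot: [0.001, 1.0, 0.0, 0.001]
contact_force: [1.4, 0.3, 0.5]
finger_gap: 61.2
gripper_force: 0.0
```

>>> apply_moves(rows=[[[0,0,0],[0,0,0],70],[[0,0,0.04],[0,0,0],70],[[0,0,0],[0,0,0],70],[[0,0,0],[0,0,0],70]])

```text
t: 30.7
tcp_pos: [473.5, 288.3, 146.2]
ee_rot: [0.001, 1.0, -0.0, 0.0]
contact_force: [-0.2, 0.3, 0.1]
finger_gap: 61.4
gripper_force: 0.0
```

>>> apply_moves(rows=[[[0.0015,0.001,0.028],[0,0,0],70],[[0,0,0.025],[0,0,0],70],[[0,0,0],[0,0,0],70],[[0,0,0],[0,0,0],30],[[0,0,0],[0,0,0],30],[[0,0,0],[0,0,0],30],[[0,0,0],[0,0,0],30]], newtons=20)

```text
t: 31.58
tcp_pos: [471.7, 290.8, 93.3]
ee_rot: [0.0, 1.0, 0.0, 0.001]
contact_force: [-0.0, 1.0, 5.6]
finger_gap: 35.5
gripper_force: 20.0
```

>>> apply_moves(rows=[[[0,0,-0.01],[0,0,0],25],[[0,0,-0.03],[0,0,0],25],[[0,0,-0.04],[0,0,0],25],[[0,0,-0.02],[0,0,0],25],[[-0.007,-0.0165,0],[0,0,0],25],[[-0.015,-0.036,0],[0,0,0],25],[[-0.018,-0.043,0],[0,0,0],25],[[-0.018,-0.043,0],[0,0,0],25],[[-0.018,-0.043,0],[0,0,0],25],[[-0.018,-0.043,0],[0,0,0],25]])

```text
t: 32.83
tcp_pos: [564.0, 63.2, 190.3]
ee_rot: [0.001, 1.0, -0.0, -0.002]
contact_force: [0.6, -0.3, -2.2]
finger_gap: 35.2
gripper_force: 20.0
```

>>> apply_moves(rows=[[[-0.018,-0.043,0],[0,0,0],25],[[-0.018,-0.043,0],[0,0,0],25],[[-0.015,-0.036,0],[0,0,0],25],[[-0.009,-0.0215,0],[0,0,0],25],[[0,0,0.03],[0,0,0],25],[[0,0,0.04],[0,0,0],25],[[0,0,0.01],[0,0,0],25],[[0,0,0],[0,0,0],25],[[0,0,0],[0,0,0],25]])

```text
t: 33.95
tcp_pos: [625.7, -78.0, 114.0]
ee_rot: [0.0, 1.0, -0.0, 0.001]
contact_force: [-0.2, 0.1, -3.0]
finger_gap: 35.2
gripper_force: 20.0
```

>>> apply_moves(rows=[[[0,0,0.012],[0,0,0],25],[[0,0,0.006],[0,0,0],25],[[0,0,0.0015],[0,0,0],25],[[0,0,0.001],[0,0,0],25],[[0,0,0],[0,0,0],25]])

```text
t: 34.58
tcp_pos: [625.0, -77.7, 92.6]
ee_rot: [0.0, 1.0, 0.0, 0.0]
contact_force: [-2.5, 1.8, 5.0]
finger_gap: 35.3
gripper_force: 20.0
```

>>> apply_moves(rows=[[[0,0,0],[0,0,0],50],[[0,0,0],[0,0,0],70],[[0,0,0],[0,0,0],70],[[0,0,-0.03],[0,0,0],70],[[0,0,-0.05],[0,0,0],70],[[0,0,-0.02],[0,0,0],70],[[0.0201,0.0469,0],[0,0,0],70],[[0.0201,0.0469,0],[0,0,0],70],[[0.0201,0.0469,0],[0,0,0],70],[[0.0201,0.0469,0],[0,0,0],70]])

```text
t: 35.83
tcp_pos: [543.1, 111.2, 190.9]
ee_rot: [0.001, 1.0, 0.0, -0.0]
contact_force: [0.6, -0.1, 0.6]
finger_gap: 61.7
gripper_force: 0.0
```

>>> apply_moves(rows=[[[0.0201,0.0469,0],[0,0,0],70],[[0.0201,0.0469,0],[0,0,0],70],[[0.0201,0.0469,0],[0,0,0],70],[[0.0201,0.0469,0],[0,0,0],70],[[0.0201,0.0469,0],[0,0,0],70],[[0.0201,0.0469,0],[0,0,0],70],[[0,0,0.04],[0,0,0],70],[[0,0,0],[0,0,0],70],[[0,0,0],[0,0,0],70]])

```text
t: 36.95
tcp_pos: [424.3, 391.0, 152.1]
ee_rot: [0.001, 1.0, -0.0, -0.0]
contact_force: [-0.2, -0.2, 0.2]
finger_gap: 61.5
gripper_force: 0.0
```

>>> apply_moves(rows=[[[0,0,0.03],[0,0,0],70],[[0,0,0.029],[0,0,0],70],[[0,0,0],[0,0,0],70],[[0,0,0],[0,0,0],30],[[0,0,0],[0,0,0],30],[[0,0,0],[0,0,0],30],[[0,0,0],[0,0,0],30]])

```text
t: 37.83
tcp_pos: [424.8, 392.0, 94.0]
ee_rot: [0.0, 1.0, 0.001, 0.001]
contact_force: [-0.8, -0.5, 6.8]
finger_gap: 35.4
gripper_force: 20.0
```

>>> apply_moves(rows=[[[0,0,-0.01],[0,0,0],25],[[0,0,-0.03],[0,0,0],25],[[0,0,-0.04],[0,0,0],25],[[0,0,-0.02],[0,0,0],25],[[-0.004,-0.0165,0],[0,0,0],25],[[-0.008,-0.033,0],[0,0,0],25],[[-0.0098,-0.0412,0],[0,0,0],25],[[-0.0098,-0.0412,0],[0,0,0],25],[[-0.0098,-0.0412,0],[0,0,0],25],[[-0.0098,-0.0412,0],[0,0,0],25]])

```text
t: 39.08
tcp_pos: [473.8, 174.6, 191.0]
ee_rot: [0.001, 1.0, -0.0, -0.002]
contact_force: [0.4, 0.5, -1.8]
finger_gap: 35.4
gripper_force: 20.0
```

>>> apply_moves(rows=[[[-0.0098,-0.0412,0],[0,0,0],25],[[-0.0098,-0.0412,0],[0,0,0],25],[[-0.0098,-0.0412,0],[0,0,0],25],[[-0.0098,-0.0412,0],[0,0,0],25],[[-0.008,-0.033,0],[0,0,0],25],[[-0.002,-0.0082,0],[0,0,0],25],[[0,0,0.04],[0,0,0],25],[[0,0,0.04],[0,0,0],25],[[0,0,0],[0,0,0],25],[[0,0,0],[0,0,0],25]])

```text
t: 40.33
tcp_pos: [524.2, -28.8, 113.6]
ee_rot: [0.0, 1.0, -0.0, 0.0]
contact_force: [-0.1, -0.1, -1.6]
finger_gap: 35.5
gripper_force: 20.0
```

>>> apply_moves(rows=[[[0,0,0.012],[0,0,0],25],[[0,0,0.006],[0,0,0],25],[[0,0,0.0015],[0,0,0],25],[[0,0,0.001],[0,0,0],25],[[0,0,0],[0,0,0],25]])

```text
t: 40.95
tcp_pos: [524.6, -28.9, 93.1]
ee_rot: [0.0, 1.0, 0.0, 0.001]
contact_force: [-2.1, 1.4, 5.6]
finger_gap: 35.2
gripper_force: 20.0
```

>>> apply_moves(rows=[[[0,0,0],[0,0,0],50],[[0,0,0],[0,0,0],70],[[0,0,0],[0,0,0],70],[[0,0,-0.03],[0,0,0],70],[[0,0,-0.05],[0,0,0],70],[[0,0,-0.02],[0,0,0],70],[[0,0.0421,0],[0,0,0],70],[[0,0.0421,0],[0,0,0],70],[[0,0.0421,0],[0,0,0],70],[[0,0.0421,0],[0,0,0],70]])

```text
t: 42.2
tcp_pos: [524.1, 140.6, 192.2]
ee_rot: [0.001, 1.0, -0.0, 0.0]
contact_force: [1.3, 0.1, -0.1]
finger_gap: 61.9
gripper_force: 0.0
```

>>> apply_moves(rows=[[[0,0.0421,0],[0,0,0],70],[[0,0.0421,0],[0,0,0],70],[[0,0.0421,0],[0,0,0],70],[[0,0.0421,0],[0,0,0],70],[[0.001,0.0421,0],[0,0,0],70],[[0.001,0.0421,0],[0,0,0],70],[[0,0,0.04],[0,0,0],70],[[0,0,0],[0,0,0],70],[[0,0,0],[0,0,0],70]])

```text
t: 43.32
tcp_pos: [522.8, 391.7, 152.9]
ee_rot: [0.001, 1.0, -0.0, 0.0]
contact_force: [0.0, 0.5, 1.0]
finger_gap: 62.1
gripper_force: 0.0
```

>>> apply_moves(rows=[[[0,0,0.03],[0,0,0],70],[[0,0,0.029],[0,0,0],70],[[0,0,0],[0,0,0],70],[[0,0,0],[0,0,0],30],[[0,0,0],[0,0,0],30],[[0,0,0],[0,0,0],30],[[0,0,0],[0,0,0],30]])

```text
t: 44.2
tcp_pos: [523.3, 392.7, 94.7]
ee_rot: [0.0, 1.0, 0.001, 0.001]
contact_force: [-0.5, 1.4, 5.5]
finger_gap: 35.5
gripper_force: 20.0
```

>>> apply_moves(rows=[[[0,0,-0.01],[0,0,0],25],[[0,0,-0.03],[0,0,0],25],[[0,0,-0.04],[0,0,0],25],[[0,0,-0.02],[0,0,0],25],[[-0.003,-0.016,0],[0,0,0],25],[[-0.007,-0.034,0],[0,0,0],25],[[-0.008,-0.04,0],[0,0,0],25],[[-0.008,-0.04,0],[0,0,0],25],[[-0.008,-0.04,0],[0,0,0],25],[[-0.008,-0.04,0],[0,0,0],25]])

```text
t: 45.45
tcp_pos: [562.9, 179.4, 190.7]
ee_rot: [0.001, 1.0, -0.0, -0.002]
contact_force: [0.5, 0.6, -3.4]
finger_gap: 35.6
gripper_force: 20.0
```

>>> apply_moves(rows=[[[-0.008,-0.04,0],[0,0,0],25],[[-0.007,-0.034,0],[0,0,0],25],[[-0.006,-0.028,0],[0,0,0],25],[[-0.0025,-0.017,0],[0,0,0],25],[[0,0,0.04],[0,0,0],25],[[0,0,0.04],[0,0,0],25],[[0,0,0],[0,0,0],25],[[0,0,0],[0,0,0],25]])

```text
t: 46.45
tcp_pos: [588.0, 63.0, 114.1]
ee_rot: [0.0, 1.0, -0.0, 0.0]
contact_force: [0.7, -0.5, -2.7]
finger_gap: 35.4
gripper_force: 20.0
```

>>> apply_moves(rows=[[[0,0,0.012],[0,0,0],25],[[0,0,0.006],[0,0,0],25],[[0,0,0.0015],[0,0,0],25],[[0,0,0.001],[0,0,0],25],[[0,0,0],[0,0,0],25]])

```text
t: 47.08
tcp_pos: [588.3, 63.1, 93.9]
ee_rot: [0.0, 1.0, -0.0, 0.001]
contact_force: [-2.2, 1.2, 5.4]
finger_gap: 35.4
gripper_force: 20.0
```

In contact: release, rise and retreat to the left, then check.

>>> apply_moves(rows=[[[0,0,0],[0,0,0],50],[[0,0,0],[0,0,0],70],[[0,0,0],[0,0,0],70],[[0,0,-0.03],[0,0,0],70],[[0,0,-0.05],[0,0,0],70],[[0,0,-0.04],[0,0,0],70],[[0.01,0.05,0],[0,0,0],70],[[0.01,0.05,0],[0,0,0],70],[[0.01,0.05,0],[0,0,0],70],[[0.01,0.05,0],[0,0,0],70]])

```text
t: 48.32
tcp_pos: [547.4, 264.4, 212.7]
ee_rot: [0.001, 1.0, -0.0, 0.0]
contact_force: [0.7, -0.5, -0.2]
finger_gap: 61.9
gripper_force: 0.0
```

>>> apply_moves(rows=[[[0.01,0.05,0],[0,0,0],70],[[0.01,0.03,0],[0,0,0],70],[[0,0,0],[0,0,0],70],[[0,0,0],[0,0,0],70]])

```text
t: 48.82
tcp_pos: [528.0, 342.3, 212.4]
ee_rot: [0.0, 1.0, -0.0, -0.0]
contact_force: [0.1, 0.4, 0.3]
finger_gap: 61.5
gripper_force: 0.0
```

```bash
python3 - <<'E'
from h import *
np.set_printoptions(precision=1,suppress=True)
f=shot('side');g=shot('top')
cv2.imwrite('pics/m6.png',np.vstack([cv2.resize(f['img'][110:400,200:520],(480,350)),cv2.resize(g['img'][120:270,260:520],(430,248))]).copy() if 0 else np.vstack([cv2.resize(f['img'][110:390,200:520],(480,340)),cv2.resize(g['img'][125:265,260:520],(480,258))]))
for c,x in (('orange',(588,63)),('blue',(524.6,-29)),('green',(625.5,-77.5))):
  for i in (g,f):
    a=ell(i,c,(*x,122.),11);print(c,a[1:],atz(i,*a[0],122))
for i in(g,f):
    u,v=np.int32(px(i,np.array([521,-346,90.])));m=big(mask(i,'red',(u-12,v-12,u+12,v+12)))
    ys,xs=m.nonzero();print('jar',len(xs),atz(i,xs.mean(),ys.mean(),90))
E
```

```text
orange (184, (15, 15)) [586.5  62.3 122. ]
orange (99, (13, 9)) [587.4  66.5 122. ]
blue (206, (19, 16)) [522.9 -30.1 122. ]
blue (149, (15, 12)) [522.6 -26.5 122. ]
green (171, (15, 14)) [623.1 -78.2 122. ]
green (138, (15, 11)) [622.7 -76.4 122. ]
jar 110 [ 520.7 -348.2   90. ]
jar 138 [ 521.8 -344.8   90. ]
```

View pics/m6.png

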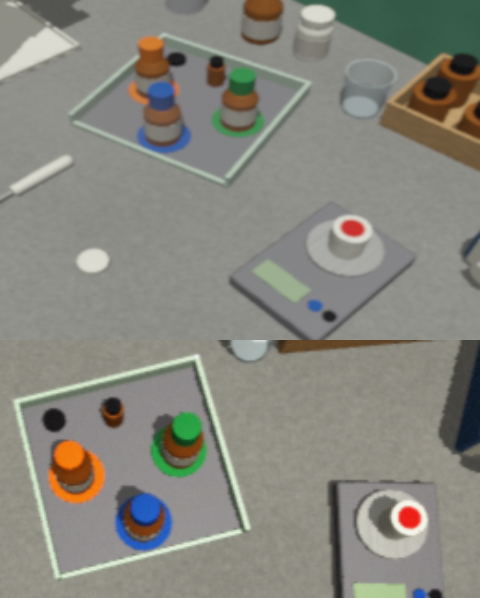

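Every bottle stands on its own pad, about 3 mm or less off centre. The jar is centred on the pan (top crop (409,518)) and the vial hasn't moved. Handing in.

```bash
python3 -c "
from bench import arm
print(arm.close_job())"
```

```text
the job is handed in; nothing more can be done
None
```

The job is handed in: in the last pictures the jar stands centred on the balance pan, each bottle is upright within about 3 mm of its pad's centre, and the vial is still standing in its place; the hand-in returned no verdict.

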